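Clamp the stamp stick from the tool jar for carving

ROBOT

A 6-joint arm with a two-finger parallel gripper is mounted at the origin on a cart in front of the work surface, level with it; the furniture and walls round the work are solid. World frame = base frame: x ahead of the robot, y to its left, z up, the work surface at z = 0. Lengths are in mm, angles in rad, forces in N, time in s.
With the tool pointing down it reaches from about 350 to 775 mm from the base axis. Payload 7.3 kg.
Tool frame: the origin (TCP) lies on the centre line of the jaws, within the pads' length; the fingertips stand 22 mm ahead of it and the grasp point (between the pads) lies 3 mm ahead of it; z points along the fingers, y is the direction in which the jaws open and shut (so a half turn about z gives the same grasp; the last joint's range is limited). The gripper opens to 92 mm and grips with 3 to 60 N. Pads are 19 mm wide; open, the fingers measure 130 mm over their backs; the gripper's body (75 mm by 190 mm) begins 47 mm behind the grasp point.
Start: joints at [0.991, 0.342, 1.524, -0, 1.275, -0.146], TCP at [220.656, 476.396, 248.741] pointing down, gripper open.
Joint ranges: [-2.53, 2.53], [-0.77, 2.02], [0.04, 2.7], [-1, 4.14], [0.28, 2.66], [-3.11, 3.11]. Speed limits (rad/s): [2.57, 2.57, 3.14, 3.14, 3.14, 3.14].

INTERFACE

Orientations are given as [roll, pitch, yaw] about the fixed x, y, z axes, in that order (R = Rz(yaw) Ry(pitch) Rx(roll)).
In Python, from plant import get_obs, capture, bot, spot_in gives the robot as it stands.
- The arm moves only by the shell command python3 -m handwheel 'ROWS' [OPENING]. ROWS is JSON, a list of rows, each a list of 2 entries, a list of its own where there are three numbers: the shift along the world's x, y, z in mm, then the turn, a rotation vector about the world's x, y, z in rad. In form: [[[x, y, z], [wx, wy, wz]], ...]. A call has 1 to 12 rows; each row shifts and turns the commanded pose from where the row before left it; what a row does not reach is not made up. A row lasts 1/8 s, in which the tool goes at most 62.5 mm and 10.7 degrees, less where a joint would pass 70% of its speed; a pose out of reach is approached as far as the arm can. A call is refused whole if a number of a shift passes 62.5 or a number of a turn 0.188, either way. A call with a gripper value outside its range is refused whole. OPENING is the closure, from 0 (fully open) to 1 (shut), set as the call begins (- or left out, the last holds). The fingers move at their own pace and stop on an object; the grip force is fixed at half the most. Time passes only in rows, so rows that do not move let the fingers close. It gives the time, the measured TCP pose, the force and the opening at its end, in the units of the state.
- get_obs(): the state, without advancing time (a new reading comes with each control period).
- capture(name): name is "side" or "top"; returns a dict with "img" (400x640x3 uint8, red, green, blue), "fx", "fy", "cx", "cy" (pixels), "k1" (the pictures are not rectified: a ray, as slopes to the right and down, at radius r is drawn at 1 + k1 r^2 times it, then the intrinsics apply), "cam_to_world" (4x4, takes a point from camera to world coordinates). Camera axes: x right, y up, looking along -z (the intrinsics and any distortion apply to the point x, -y, -z); pixel columns grow to the right and rows downward; lengths in mm; the calibration is good to about 2 mm. A picture is of the moment at which its call begins. There is no depth.
- bot.close_job(): hands the job in, once; it reports no verdict.
Trained networks look in the newest picture that a camera, given by its name, has taken for a name from the list of things; names that differ only in an ending like _2 or _b are one class to them, and where a whole thing is asked for, a point or a joint stands for the part that bears it (a point fixed in the world has none). Each returns a list of dicts, best first, with "score" (0 to 1); they miss things now and then, are a little off and sometimes report something else, mostly with a low value. They report only what shows in the picture. A call takes as long as a camera call.
- spot_in(thing, camera): "xyz" ([x, y, z] in mm, in the coordinates of the camera as it stood for that picture, good to about 4 mm: the middle of the surface that is visible of it).
The state is a dict: "time": time; "joint_positions": joint angles; "dq": joint speeds; "tau": joint torques, N m; "tool_pos": TCP position; "tcp_rot": TCP orientation; "contact_force": force on the tool from outside, world axes, zero at the start; "moment": the same for the moment, N m; "grip_width": finger opening in mm.
Only numpy, scipy, OpenCV 4.12 (cv2) and the standard library are available. Lean on these libraries where they do the work, as an engineer would, in place of code of your own. Each camera call takes 0.05 s, during which the arm holds its last target. There are 200 camera calls.

TASK

Pull the stamp stick, the one with the thick head, out of its tool jar and stand it head up in the leaning cradle of the carving clamp, its foot on the ledge and its shank against the back board. Then turn the clamp's black knob clockwise until the jaw holds the stick and the knob has plainly slipped on its clutch, by a few degrees but well under an eighth of a turn, and stop there. Leave the plain stick in its jar and do not knock over or push about the two small cups.

Things in the scene. Friction and masses are not known exactly. Their poses are not given: they have to be found in the camera images.
- stamp: stamp stick: round, wooden, 190 mm long, about 90 g, leaning 0.2 to 0.3 rad in its jar to any side, head up; shank 22 mm in diameter, the top 34 mm a thicker head 32 mm in diameter. Origin on its axis 56 mm above the foot, z along the axis to the head. About 75 mm of it stand above the jar's rim
- stamp_foot (a point): centre of the stamp stick's foot end
- stamp_top (a point): centre of the stamp stick's head end, the end face
- plain: the plain stick: same wood, 190 mm long, 20 mm in diameter, no head; leans in the other jar and stays there. Origin on its axis 56 mm above the foot, z along the axis to the top
- jar_a: upright white stoneware tool jar, fixed, 68 mm across and 112 mm high, inside 54 mm across, inner floor at 8 mm; origin under its centre. The stamp stick stands in it
- jar_b: a second jar just the same; the plain stick stands in it
- cradle: fixed open wooden channel of the clamp, 105 mm long, leaning back 0.30 rad; its front (-x) and top are open. Origin: on the ledge (plane z = 0, front edge x = -23 mm), where the centre of the foot of the clamped stick belongs; z up the channel, along the clamped stick; back board face at x = +11 mm, fixed cheek face at y = +11 mm, jaw on the -y side. A stick let go here stays, leaning on the back board
- seat (a point): the cradle's origin: where the centre of the stick's foot belongs
- jaw_face (a point): centre of the face of the clamp's steel jaw, a pad 26 x 46 mm that slides along the cradle's y toward the fixed cheek, 20 mm per radian of knob. At the start it stands open: the channel is 27 to 36 mm wide. The pad spans z = 33 to 79 mm of the cradle
- knob_grip (a point): the clamp's black knob: a point on its upright axis, at mid-height of its bar grip (54 mm long, 14 mm thick, 30 mm high); its round flange, 42 mm across, is 15 mm below. It is 120 mm to the cradle's -y side. Clockwise from above closes the jaw: at most 0.8 rad until the jaw meets the stick, drag about 0.1 N m; then the clutch slips at a steady 0.42 N m. It stays where it is left
- knob_end (a point): end of the knob's bar, 27 mm from the axis; the line from knob_grip to it gives the bar's direction
- knob (a joint): how far the knob has slipped on its clutch, rad; 0 at the start and as long as it drives the jaw, grows when it slips clockwise
- slip_cup_0: small white cup, 58 mm across, 52 mm high, origin under its centre; stays where it is
- slip_cup_1: small blue cup, 52 mm across, 45 mm high, origin under its centre; stays where it is

How it is judged:
By the outcome, as a careful person would: the job done as asked, in the order asked, and still so for the second after the job is handed in, with the robot touching nothing.
It also fails if it takes over 56 s, if anything falls off the work surface, if the arm or the gripper's body presses on something with over 40 N, if the wrist force passes 120 N, or if a joint passes its speed limit or range.

## Working session

There is one attempt and no reset: what is moved stays moved. The work goes in short steps, Python scripts to look and compute and a shell command to move; the robot and the scene stay as the last step left them, time stands still between calls to the robot, and variables do not carry over. Pictures are saved under pics/ and viewed, about 8 in all and at most 12, crops included, and the job is handed in when it is done.

```bash
ls; mkdir -p pics
cat > h.py <<'E'
import numpy as np, cv2
from plant import get_obs, capture, bot, spot_in
def snap(cam,name=None):
    c=capture(cam)
    if name: cv2.imwrite(f'pics/{name}.png',c['img'][:,:,::-1])
    return c
def w(c,p): return (np.array(c['cam_to_world'])@np.r_[p,1])[:3]
def proj(c,P):
    q=np.linalg.inv(np.array(c['cam_to_world']))@np.r_[P,1]
    a=np.array([q[0]/-q[2],-q[1]/-q[2]]); a=a*(1+c['k1']*(a@a))
    return np.array([c['fx']*a[0]+c['cx'],c['fy']*a[1]+c['cy']])
def ray(c,u,v):
    d=np.array([(u-c['cx'])/c['fx'],(v-c['cy'])/c['fy']]); a=d.copy()
    for _ in range(20): a=d/(1+c['k1']*(a@a))
    T=np.array(c['cam_to_world']); r=T[:3,:3]@np.array([a[0],-a[1],-1]); return T[:3,3],r/np.linalg.norm(r)
def tri(c1,p1,c2,p2):
    o1,d1=ray(c1,*p1);o2,d2=ray(c2,*p2)
    s=np.linalg.lstsq(np.c_[d1,-d2],o2-o1,rcond=None)[0]
    a,b=o1+s[0]*d1,o2+s[1]*d2
    return (a+b)/2,np.linalg.norm(a-b)
E
python3 - <<'E'
from h import *
np.set_printoptions(precision=1,suppress=True)
print(get_obs())
cs={}
for cam in ['side','top']:
    c=cs[cam]=snap(cam,cam+'0'); print(cam,{k:c[k] for k in('fx','fy','cx','cy','k1')}); print(np.array(c['cam_to_world']))
    for t in ['stamp','stamp_foot','stamp_top','plain','jar_a','cradle','seat','jaw_face','knob_grip','knob_end','slip_cup_0','slip_cup_1']:
        for r in spot_in(t,cam)[:3]: 
            P=w(c,r['xyz']); print(t,round(r['score'],2),P,proj(c,P))
cv2.imwrite('pics/both0.png',np.vstack([cs['side']['img'],cs['top']['img']])[:,:,::-1][:, :])
E
```

```text
pics
{'time': 0.0, 'joint_positions': array([ 1. ,  0.3,  1.5,  0. ,  1.3, -0.1]), 'dq': array([ 0., -0., -0.,  0., -0., -0.]), 'tau': array([  0. , -43.1, -24.4,   0.1,   0.1,  -0. ]), 'tool_pos': array([220.4, 476.1, 248. ]), 'tcp_rot': array([-3.1, -0. ,  2.7]), 'contact_force': array([ 0.3,  0.4, -0.8]), 'moment': array([ 0.,  0., -0.]), 'grip_width': 91.71526730191981}
side {'fx': 376.5173694821869, 'fy': 376.5173694821869, 'cx': 314.64661417160136, 'cy': 203.73250222236402, 'k1': -0.08946198557849619}
[[  -1.     0.    -0.1  411.5]
 [  -0.1   -0.4    0.9 1005. ]
 [  -0.     0.9    0.4  570.5]
 [   0.     0.     0.     1. ]]
stamp 0.78 [455.2 320.7 158. ] [321.6 241. ]
stamp_foot 0.64 [453.1 319.8 154.2] [322.7 242.3]
plain 0.54 [ 520.6 -127.1  115.6] [309.7 180.4]
plain 0.52 [517.9 141.6 147.5] [301.4 207.8]
jar_a 0.57 [531.2 185.9  76.9] [295.2 240.2]
cradle 0.71 [559.7  12.9 102.2] [292.4 202.2]
seat 0.84 [558.    7.4  99.8] [293.2 202.2]
jaw_face 0.23 [557.8  10.8 100.3] [293.1 202.5]
knob_grip 0.71 [ 520.6 -127.9  117.7] [309.7 179.7]
knob_grip 0.18 [530.1 185.4  72.1] [295
[... 632 characters left out ...]
5.9 300.  187.3] [227.7 212.5]
plain 0.62 [526.  140.7 150.7] [304.5 182.7]
jar_a 0.75 [540.5 165.1  73.2] [295.6 179.5]
jar_a 0.56 [483.6 342.7  80.6] [220.7 201.4]
cradle 0.81 [548.4 -10.5  70.9] [368.2 177.9]
seat 0.56 [552.3 -10.5  71.1] [368.2 176.3]
jaw_face 0.51 [541.9 -58.3  79. ] [388.4 180.7]
knob_grip 0.65 [ 519.3 -129.3  122.6] [422.3 189.3]
knob_end 0.79 [ 525.1 -128.2  116.8] [421.2 187. ]
knob_end 0.67 [392.1 230.6  25.5] [269.3 239.6]
knob_end 0.53 [550.7 -10.1  70.7] [368. 177.]
slip_cup_0 0.91 [403.6 108.6  27.9] [317.9 236.1]
slip_cup_0 0.62 [391.7 228.8  26.5] [270.  239.8]
slip_cup_1 0.91 [403.6 108.6  27.9] [317.9 236.1]
slip_cup_1 0.62 [391.7 228.8  26.5] [270.  239.8]
```

Run:
```python
import cv2
a=cv2.imread('pics/side0.png')[140:310,220:400]; b=cv2.imread('pics/top0.png')[130:270,190:460]
cv2.imwrite('pics/s0c.png',cv2.resize(a,None,fx=3.5,fy=3.5,interpolation=2)); cv2.imwrite('pics/t0c.png',cv2.resize(b,None,fx=2.96,fy=2.96,interpolation=2))
```

```text
(no output)
```

View pics/s0c.png

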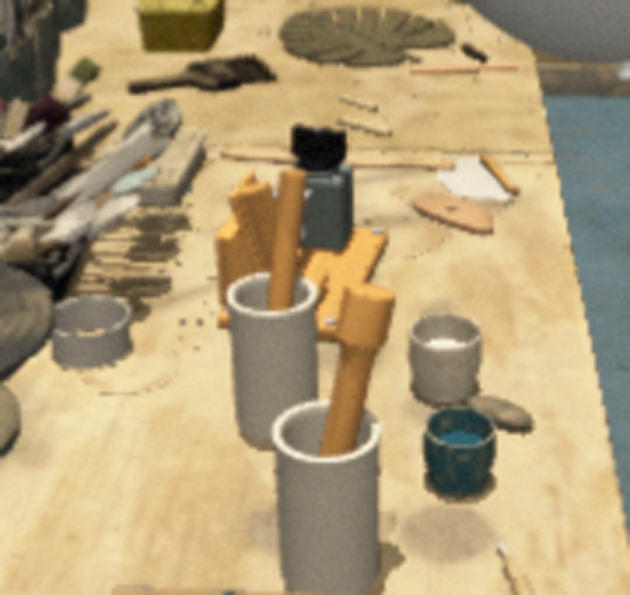

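View pics/t0c.png

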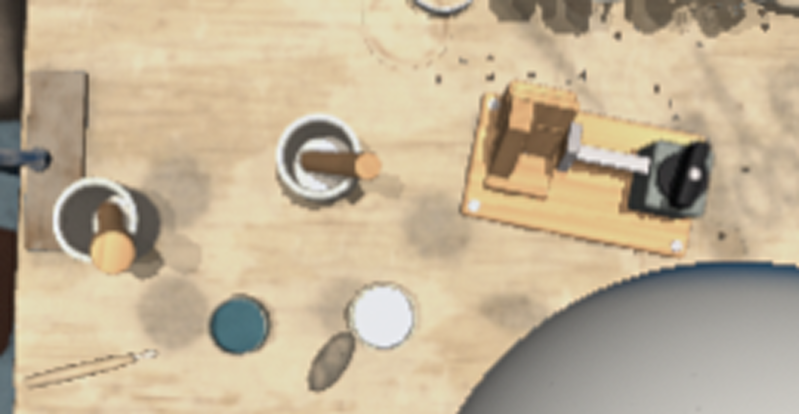

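The side view shows both jars: the stamp's thick head at about px (326,224) in the front jar, and the cups to the right. The top view shows jar A at about (222,204), the head at (228,215), the clamp yawed slightly clockwise, and the knob at about (421,190). I'll zoom in on the clamp next.

Run:
```python
import cv2,numpy as np
from h import *
a=cv2.imread('pics/top0.png')[150:220,340:435]; b=cv2.imread('pics/side0.png')[170:240,276:332]
A=cv2.resize(a,None,fx=5,fy=5,interpolation=2);B=cv2.resize(b,None,fx=5,fy=5,interpolation=2)
cv2.imwrite('pics/cl.png',np.hstack([A,B]))
np.set_printoptions(precision=1,suppress=True)
t=snap('top');s=snap('side')
def show(n,pt,ps): print(n,*tri(t,pt,s,ps))
show('head',(227.8,215.1),(326.3,223.7)); show('rimA',(222.1,204.3),(313.4,262.9))
for n in ['knob_grip','knob_end']:
    print(n,[[ (round(r['score'],2),w(c,r['xyz'])) for r in spot_in(n,k)[:1]] for k,c in(('top',t),('side',s))])
```

```text
head [448.4 299.4 188.1] 4.253598449756123
rimA [474.2 331.9 109.2] 2.9604584526308955
knob_grip [[(0.55, array([ 519.8, -128.8,  121.5]))], [(0.57, array([ 525.3, -126.9,  116.7]))]]
knob_end [[(0.72, array([ 525.5, -128.4,  115.6]))], [(0.73, array([ 523.9, -124.6,  109.8]))]]
```

View pics/cl.png

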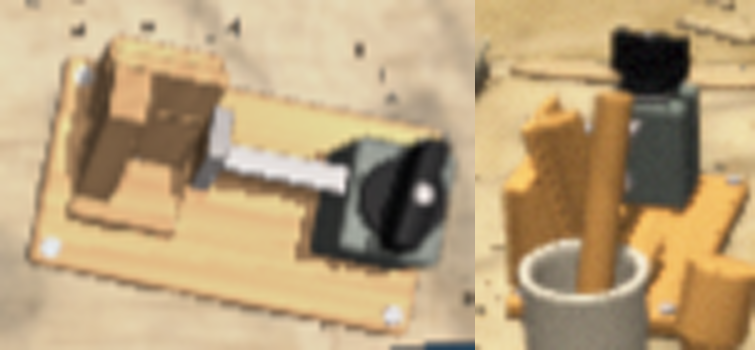

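Run:
```python
from h import *
np.set_printoptions(precision=1,suppress=True)
t=snap('top');s=snap('side')
T=lambda u,v:(340+u/5,150+v/5); S=lambda u,v:(276+(u-475)/5,170+v/5)
def atz(c,p,z): o,d=ray(c,*p); return o+d*(z-o[2])/d[2]
print('knobtop',*tri(t,T(424,195),s,S(650,33)))
print('cheektop',*tri(t,T(125,40),s,S(552,95)))
print('board BL,BR corner', *tri(t,T(410,332),s,S(668,308)))
print('boardTR', *tri(t,T(450,132),s,S(748,182)))
for z in (120,130): print('knob',z,atz(t,T(424,195),z), 'bar ends',atz(t,T(440,145),z),atz(t,T(400,250),z))
for z in (10,15): print('board',[atz(t,T(*p),z)[:2] for p in((70,58),(30,260),(410,332),(450,132))])
for z in (20,40): print('ledge',atz(t,T(70,215),z),atz(t,T(172,235),z))
for z in (60,80): print('jaw',atz(t,T(210,108),z),atz(t,T(190,185),z),'shaft',atz(t,T(280,168),z))
for z in (90,110,130): print('back top edge',atz(t,T(110,40),z),atz(t,T(225,62),z))
for z in (0,112): print('jarA rim',atz(t,(222.1,204.3),z))
for P in ([448.4,299.4,188],[474,332,112],[474,332,0]): print(proj(t,P),proj(s,P))
```

```text
knobtop [ 518.3 -134.2  126. ] 3.1655303097389256
cheektop [573.5   5.7 142.6] 23.34883777750851
board BL,BR corner [ 486.5 -189.1 -108.7] 53.06910462565415
boardTR [ 508.5 -177.7    5.9] 109.0956874540637
knob 120 [ 520.3 -135.8  120. ] bar ends [ 543.7 -143.2  120. ] [ 494.7 -124.8  120. ]
knob 130 [ 519.5 -133.1  130. ] bar ends [ 542.6 -140.3  130. ] [ 494.1 -122.2  130. ]
board [array([596.8,  19.1]), array([491.7,  38.1]), array([ 458.5, -159.5]), array([ 562.9, -179.8])]
board [array([596. ,  19.5]), array([491.5,  38.4]), array([ 458.5, -158.2]), array([ 562.3, -178.4])]
ledge [514.6  18.7  20. ] [505.5 -33.6  20. ]
ledge [513.2  20.6  40. ] [504.3 -30.7  40. ]
jaw [566.  -45.8  60. ] [527.8 -36.4  60. ] shaft [537.2 -80.7  60. ]
jaw [563.5 -42.5  80. ] [526.1 -33.3  80. ] shaft [535.2 -76.7  80. ]
back top edge [593.7   7.4  90. ] [584.4 -47.8  90. ]
back top edge [590.4   9.6 110. ] [581.4 -44.4 110. ]
back top edge [587.2  11.8 130. ] [578.3 -41.  130. ]
jarA rim [479.5 359.2   0. ]
jarA rim [475.6 331.3 112. ]
[227.8 216.1] [325.3 223.7]
[221.8 205. ] [312.8 261.8]
[232.4 206.6] [313.8 302.6]
```

```bash
python3 -m handwheel '[[[27,-24,1],[0.0286,-0.0243,0]],[[27,-24,1],[0.0286,-0.0243,0]],[[27,-24,1],[0.0286,-0.0243,0]],[[27,-24,1],[0.0286,-0.0243,0]],[[27,-24,1],[0.0286,-0.0243,0]],[[27,-24,1],[0.0286,-0.0243,0]],[[27,-24,1],[0.0286,-0.0243,0]],[[27,-24,0],[0.0286,-0.0243,0]],[[0,0,0],[0,0,0]]]' 0
python3 - <<'E'
from h import *
from scipy.spatial.transform import Rotation as Ro
np.set_printoptions(precision=3,suppress=True)
t=snap('top','t1');s=snap('side','s1')
a=np.array([-.19,-.225,.955]);a/=np.linalg.norm(a);H=np.array([448.3,300,191.5])
for d in (0,34,70,95): print(d,proj(t,H-d*a),proj(s,H-d*a))
o=get_obs();R=Ro.from_euler('xyz',o['tcp_rot']).as_matrix();print(o['tool_pos'],'tool z',R[:,2],'y',R[:,1],o['joint_positions'])
A=cv2.imread('pics/side0.png')[205:285,285:345];B=cv2.imread('pics/side0.png')
for d in(0,34,70,95):
    p=proj(s,H-d*a)-[285,205]; A[int(round(p[1])),int(round(p[0]))]=(255,0,0)
B=cv2.imread('pics/top0.png')[185:235,205:245]
for d in(0,34,70,95):
    p=proj(t,H-d*a)-[205,185]; B[int(round(p[1])),int(round(p[0]))]=(255,0,0)
A=cv2.resize(A,None,fx=6,fy=6,interpolation=0);B=cv2.resize(B,None,fx=9,fy=9,interpolation=0);B=np.vstack([B,np.zeros((30,360,3),np.uint8)])
C=cv2.resize(cv2.imread('pics/side1.png') if 0 else A,(360,480)); cv2.imwrite('pics/ov.png',np.hstack([C,B]))
E
```

```text
time: 2.82
tool_pos: [437.9, 282.7, 255.7]
tcp_rot: [2.852, 0.079, 2.693]
contact_force: [0.1, -0.4, 0.3]
grip_width: 91.7
0 [227.14  216.112] [325.303 222.422]
34 [227.227 213.212] [322.193 237.394]
70 [227.313 210.377] [318.963 252.916]
95 [227.369 208.537] [316.76  263.493]
[436.519 284.243 255.698] tool z [ 0.191  0.225 -0.955] y [0.394 0.874 0.285] [ 0.345  0.188  1.756  0.183  0.944 -0.88 ]
```

View pics/ov.png

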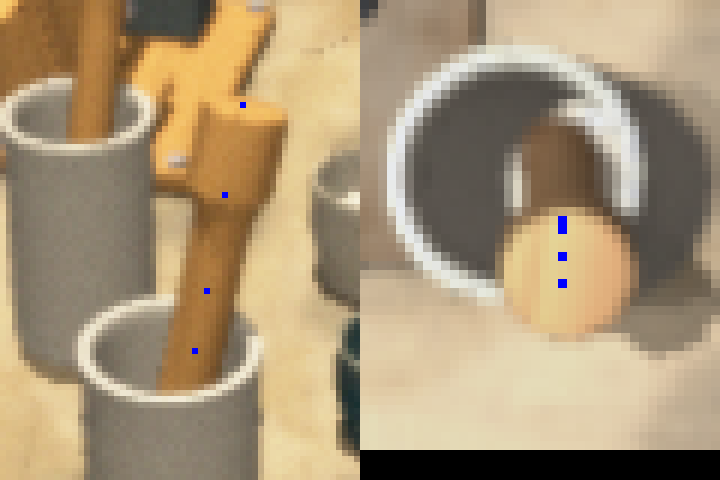

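The overlaid axis matches the stick to about 2 mm in both views, so I'll descend and grip.

```bash
python3 -m handwheel '[[[3.8,4.5,-19],[0,0,0]],[[3.8,4.5,-19],[0,0,0]],[[3.8,4.5,-19],[0,0,0]],[[3.8,4.5,-19],[0,0,0]],[[0,0,0],[0,0,0]]]' 0
python3 -m handwheel '[[[0,0,0],[0,0,0]],[[0,0,0],[0,0,0]],[[0,0,0],[0,0,0]],[[0,0,0],[0,0,0]],[[0,0,0],[0,0,0]],[[0,0,0],[0,0,0]]]' 1
```

```text
time: 3.55
tool_pos: [450.4, 303.2, 178.5]
tcp_rot: [2.854, 0.077, 2.698]
contact_force: [-0.3, 0.4, -0.6]
grip_width: 92.0
time: 4.3
tool_pos: [451.9, 302.3, 179.7]
tcp_rot: [2.852, 0.079, 2.696]
contact_force: [0.4, -0.0, 0.1]
grip_width: 36.6
```

```bash
python3 -m handwheel '[[[0,0,0],[0,0,0]],[[0,0,0],[0,0,0]],[[0,0,0],[0,0,0]]]' 1
python3 -m handwheel '[[[-2,-2.3,10],[0,0,0]],[[-4,-4.6,20],[0,0,0]],[[-4.8,-5.6,24],[0,0,0]],[[-4.8,-5.6,24],[0,0,0]],[[-4.8,-5.6,24],[0,0,0]],[[-4.8,-5.6,24],[0,0,0]],[[0,0,0],[0,0,0]]]'
python3 - <<'E'
from h import *
np.set_printoptions(precision=3,suppress=True)
t=snap('top','t2');s=snap('side','s2')
A=s['img'][120:300,220:400,::-1];B=t['img'][150:270,180:300,::-1]
cv2.imwrite('pics/l.png',np.hstack([cv2.resize(A,(400,400),interpolation=2),cv2.resize(B,(400,400),interpolation=2)]))
print(get_obs())
E
```

```text
time: 4.68
tool_pos: [452.0, 302.5, 179.9]
tcp_rot: [2.851, 0.079, 2.696]
contact_force: [0.9, 1.2, -0.2]
grip_width: 31.5
time: 5.55
tool_pos: [426.9, 272.8, 307.7]
tcp_rot: [2.849, 0.082, 2.696]
contact_force: [-0.6, -0.6, -0.8]
grip_width: 31.5
{'time': 5.65, 'joint_positions': array([ 0.327,  0.118,  1.699,  0.173,  1.072, -0.873]), 'dq': array([ 0.004,  0.02 ,  0.013,  0.003, -0.002, -0.001]), 'tau': array([ -0.044, -34.179, -27.168,   0.766,  -1.12 ,   0.023]), 'tool_pos': array([426.231, 272.843, 305.194]), 'tcp_rot': array([2.852, 0.079, 2.696]), 'contact_force': array([-0.699,  0.322, -1.394]), 'moment': array([-0.222,  0.205,  0.01 ]), 'grip_width': 31.938500716520046}
```

View pics/l.png

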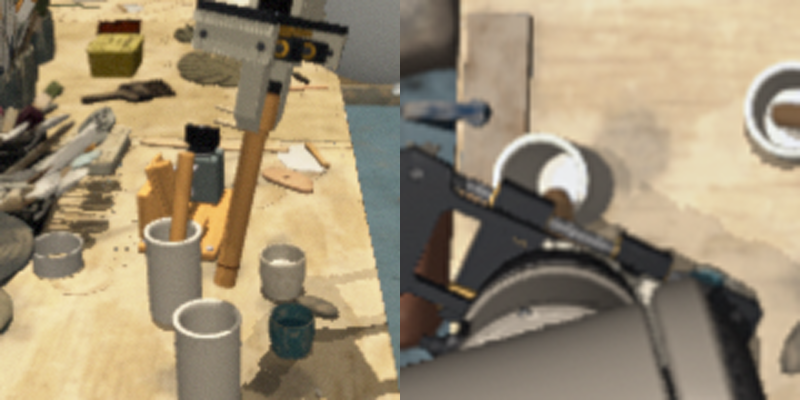

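The stick is out and held straight along the fingers. I'll carry it at low x to avoid the plain stick, then go over the cradle.

```bash
python3 -m handwheel '[[[0,-43.5,4],[-0.0246,0.0687,0.0113]],[[0,-43.5,4],[-0.0246,0.0687,0.0113]],[[0,-43.5,4],[-0.0246,0.0687,0.0113]],[[0,-43.5,4],[-0.0246,0.0687,0.0113]],[[0,-43.5,4],[-0.0246,0.0687,0.0113]],[[0,-43.5,4],[-0.0246,0.0687,0.0113]],[[0,-43.5,4],[-0.0246,0.0687,0.0113]],[[37,0,0],[0,0,0]],[[37,0,0],[0,0,0]],[[37,0,0],[0,0,0]],[[37,0,0],[0,0,0]],[[37,0,0],[0,0,0]]]'
python3 -m handwheel '[[[0,0,0],[0,0,0]],[[0,0,0],[0,0,0]]]'
python3 - <<'E'
from h import *
from scipy.spatial.transform import Rotation as Ro
np.set_printoptions(precision=3,suppress=True)
t=snap('top','t3');s=snap('side','s3')
o=get_obs();R=Ro.from_euler('xyz',o['tcp_rot']).as_matrix();p=o['tool_pos'];f=p+176*R[:,2]
print(p,'z',R[:,2],'y',R[:,1],'foot',f,proj(t,f),proj(s,f),o['joint_positions'],o['contact_force'])
print([(round(r['score'],2),w(s,r['xyz'])) for r in spot_in('stamp_foot','side')[:2]])
A=s['img'][130:250,250:370,::-1].copy();B=t['img'][110:230,330:450,::-1].copy()
A=cv2.resize(A,(400,400),interpolation=2);B=cv2.resize(B,(400,400),interpolation=2)
q=(proj(s,f)-[250,130])*400/120; cv2.circle(A,(int(q[0]),int(q[1])),3,(255,0,0),-1)
cv2.imwrite('pics/p3.png',np.hstack([A,B]))
E
```

```text
time: 7.15
tool_pos: [612.8, -31.3, 331.8]
tcp_rot: [-3.076, -0.295, 2.738]
contact_force: [0.7, -0.1, -0.6]
grip_width: 31.5
time: 7.4
tool_pos: [611.2, -31.3, 332.4]
tcp_rot: [-3.076, -0.295, 2.738]
contact_force: [0.5, 0.7, -0.4]
grip_width: 31.5
[610.906 -31.348 333.926] z [-0.29   0.053 -0.955] y [ 0.374  0.925 -0.062] foot [559.834 -21.984 165.76 ] [379.095 168.176] [292.939 177.674] [-0.177  0.664  0.798  0.001  1.98  -1.354] [ 0.369 -0.345 -1.014]
[(0.61, array([584.904, -18.222, 253.285]))]
```

View pics/p3.png

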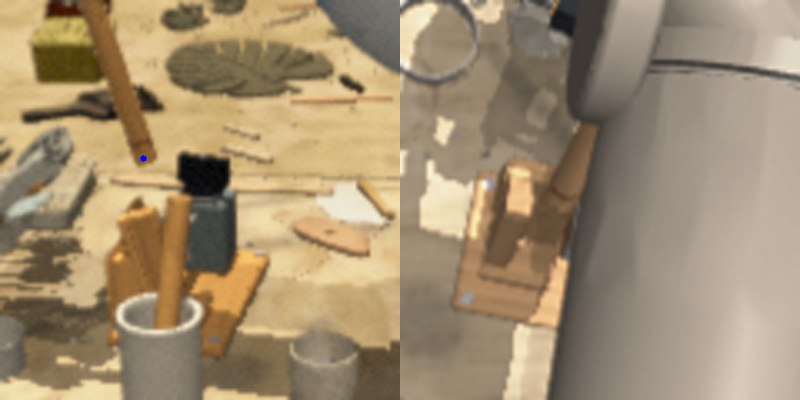

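The foot marker sits on the real foot at side px (293,178). Before lowering, I'll check my cradle frame against the image.

```bash
python3 - <<'E'
from h import *
from plant import *
np.set_printoptions(precision=1,suppress=True)
t=snap('top');s=snap('side')
X=np.array([.940,-.171,-.2955]);Y=np.array([.179,.984,0]);Z=np.array([.291,-.053,.955])
for h in (15,30,45):
  S=np.array([530.7,-14.2,h])
  for n,q in dict(bbtop=(11,11,105),bbtopR=(11,-11,105),ledgeF=(-23,11,0),ledgeFjaw=(-23,-20,0),pad=(0,-22,56),padtopfront=(-13,-22,79),padtopback=(13,-22,79)).items():
    P=S+q[0]*X+q[1]*Y+q[2]*Z; print(h,n,P,'top crop cl',(proj(t,P)-[340,150])*5,'side p3',(proj(s,P)-[250,130])/.3)
E
python3 - <<'E'
import cv2,numpy as np
a=cv2.imread('pics/side0.png')[180:240,276:316]; b=cv2.imread('pics/top0.png')[150:205,345:395]
cv2.imwrite('pics/z.png',np.hstack([cv2.resize(b,(500,550),interpolation=2),cv2.resize(a,(300,450),interpolation=2)] if 0 else [cv2.resize(b,(440,484),interpolation=2),cv2.resize(a,(320,480),interpolation=2)[:480].copy() if 0 else cv2.copyMakeBorder(cv2.resize(a,(320,480),interpolation=2),0,4,0,0,0)]))
E
```

```text
15 bbtop [573.6 -10.8 112. ] top crop cl [153.8  76.3] side p3 [128.8 219.3]
15 bbtopR [569.6 -32.5 112. ] top crop cl [200.   85.8] side p3 [136.4 209.6]
15 ledgeF [511.    0.6  21.8] top crop cl [105.8 222.5] side p3 [199.6 315.4]
15 ledgeFjaw [505.5 -29.9  21.8] top crop cl [165.3 234.7] side p3 [208.3 300. ]
15 pad [543.1 -38.8  68.5] top crop cl [198.1 152.4] side p3 [167.7 250.2]
15 padtopfront [537.5 -37.8  94.3] top crop cl [204.5 158.5] side p3 [172.7 225.4]
15 padtopback [562.  -42.3  86.6] top crop cl [211.7 109.4] side p3 [147.2 230.6]
30 bbtop [573.6 -10.8 127. ] top crop cl [158.2  71.7] side p3 [128.1 203.9]
30 bbtopR [569.6 -32.5 127. ] top crop cl [205.2  81.4] side p3 [135.7 194.4]
30 ledgeF [511.    0.6  36.8] top crop cl [109.1 220.6] side p3 [199.2 300.9]
30 ledgeFjaw [505.5 -29.9  36.8] top crop cl [169.6 232.9] side p3 [208.  285.7]
30 pad [543.1 -38.8  83.5] top crop cl [203.1 149.3] side p3 [167.2 235.6]
30 padtopfront [537.5 -37.8 109.3] top crop cl [209.7 155.4] side p3 [172.1 210.5]
30 padtopback [562.  -42.3 101.6] top crop cl [217.  105.5] side p3 [146.5 215.8]
45 bbtop [573.6 -10.8 142. ] top crop cl [162.8  66.9] side p3 [127.3 188.4]
45 bbtopR [569.6 -32.5 142. ] top crop cl [210.6  76.8] side p3 [134.9 179.1]
45 ledgeF [511.    0.6  51.8] top crop cl [112.6 218.6] side p3 [198.8 286.3]
45 ledgeFjaw [505.5 -29.9  51.8] top crop cl [173.9 231.1] side p3 [207.7 271.3]
45 pad [543.1 -38.8  98.5] top crop cl [208.2 146. ] side p3 [166.6 220.7]
45 padtopfront [537.5 -37.8 124.3] top crop cl [215.1 152.1] side p3 [171.6 195.4]
45 padtopback [562.  -42.3 116.6] top crop cl [222.5 101.4] side p3 [145.9 200.8]
```

View pics/z.png

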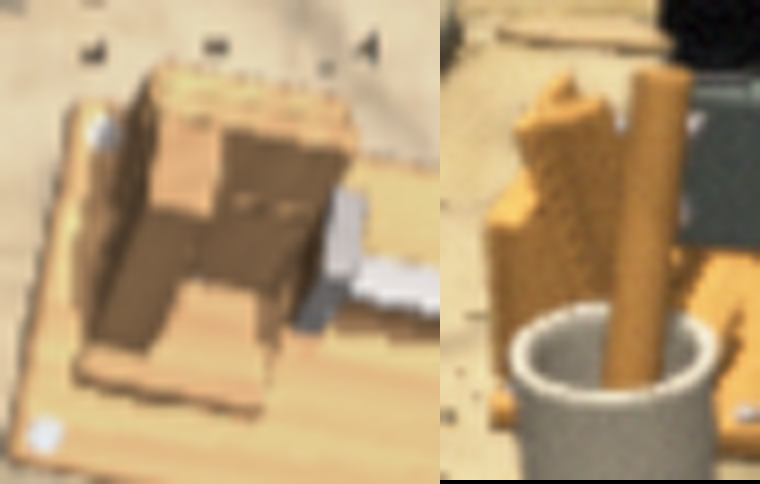

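```bash
python3 -m handwheel '[[[-4.3,0.8,-17],[0,0,0]],[[-4.3,0.8,-17],[0,0,0]],[[-4.3,0.8,-17],[0,0,0]],[[-4.3,0.8,-17],[0,0,0]]]'; python3 -m handwheel '[[[-4.3,0.8,-17],[0,0,0]],[[-4.3,0.8,-17],[0,0,0]],[[0,0,0],[0,0,0]],[[0,0,0],[0,0,0]]]'; python3 -m handwheel '[[[-2,0.4,-6.7],[0,0,0]],[[-2,0.4,-6.7],[0,0,0]],[[-1,0.2,-3.3],[0,0,0]],[[0,0,0],[0,0,0]]]'
```

```text
time: 8.15
tool_pos: [593.9, -28.2, 265.9]
tcp_rot: [-3.077, -0.291, 2.738]
contact_force: [0.1, 0.3, -0.9]
grip_width: 31.4
time: 8.65
tool_pos: [586.1, -26.7, 232.8]
tcp_rot: [-3.077, -0.29, 2.738]
contact_force: [0.4, -0.5, -0.9]
grip_width: 31.1
time: 9.15
tool_pos: [580.7, -25.5, 214.7]
tcp_rot: [-3.077, -0.293, 2.738]
contact_force: [0.0, 0.4, -0.6]
grip_width: 31.4
```

```bash
python3 -m handwheel '[[[-1.2,0.2,-3.8],[0,0,0]],[[-1.2,0.2,-3.8],[0,0,0]],[[0,0,0],[0,0,0]]]';  python3 -m handwheel '[[[-0.9,0.15,-2.9],[0,0,0]],[[0,0,0],[0,0,0]]]'; python3 -m handwheel '[[[-0.9,0.15,-2.9],[0,0,0]],[[0,0,0],[0,0,0]]]'; python3 -m handwheel '[[[-0.9,0.15,-2.9],[0,0,0]],[[0,0,0],[0,0,0]]]'
```

```text
time: 9.52
tool_pos: [578.2, -25.2, 207.1]
tcp_rot: [-3.077, -0.293, 2.738]
contact_force: [0.5, -0.3, -1.2]
grip_width: 31.5
time: 9.78
tool_pos: [577.4, -25.0, 204.3]
tcp_rot: [-3.077, -0.293, 2.738]
contact_force: [-0.9, 0.2, -0.5]
grip_width: 31.6
time: 10.02
tool_pos: [576.5, -24.9, 201.4]
tcp_rot: [-3.077, -0.293, 2.738]
contact_force: [-0.1, -0.3, -1.2]
grip_width: 31.6
time: 10.28
tool_pos: [575.6, -24.7, 198.5]
tcp_rot: [-3.077, -0.293, 2.738]
contact_force: [0.1, 0.0, -0.7]
grip_width: 31.5
```

```bash
for i in 1 2; do :; done; python3 -m handwheel '[[[-0.9,0.15,-2.9],[0,0,0]],[[0,0,0],[0,0,0]]]';  python3 -m handwheel '[[[-0.9,0.15,-2.9],[0,0,0]],[[0,0,0],[0,0,0]]]'; python3 -m handwheel '[[[-0.9,0.15,-2.9],[0,0,0]],[[0,0,0],[0,0,0]]]'
python3 - <<'E'
from h import *
s=snap('side','s4');t=snap('top','t4')
A=cv2.resize(s['img'][130:240,260:340,::-1],(400,550),interpolation=2);B=cv2.resize(t['img'][130:240,340:420,::-1],(400,550),interpolation=2)
cv2.imwrite('pics/c4.png',np.hstack([A,B]))
E
```

```text
time: 10.52
tool_pos: [575.6, -24.8, 197.4]
tcp_rot: [-3.078, -0.289, 2.739]
contact_force: [1.2, -0.0, 6.8]
grip_width: 31.3
time: 10.78
tool_pos: [576.1, -24.6, 197.0]
tcp_rot: [-3.08, -0.284, 2.739]
contact_force: [3.8, -0.2, 20.1]
grip_width: 31.5
time: 11.02
tool_pos: [576.8, -24.8, 196.3]
tcp_rot: [-3.081, -0.278, 2.739]
contact_force: [6.8, -0.2, 28.9]
grip_width: 31.6
```

View pics/c4.png

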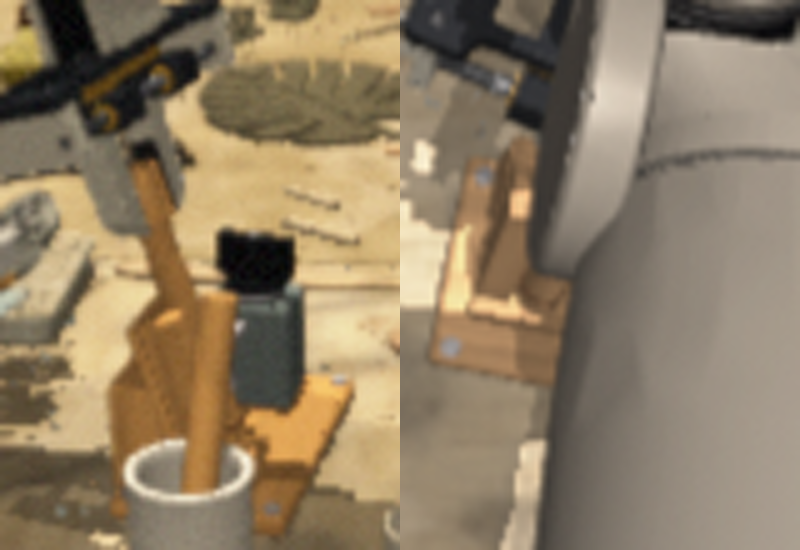

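Contact is on the ledge, with the force along the channel. I'll lift slightly, then slide to the back board.

```bash
python3 -m handwheel '[[[2.6,-0.5,8.6],[0,0,0]],[[0,0,0],[0,0,0]],[[2.8,-0.5,-0.9],[0,0,0]],[[0,0,0],[0,0,0]]]';  python3 -m handwheel '[[[2.8,-0.5,-0.9],[0,0,0]],[[0,0,0],[0,0,0]]]'; python3 -m handwheel '[[[1.9,-0.3,-0.6],[0,0,0]],[[0,0,0],[0,0,0]]]';python3 -m handwheel '[[[1.9,-0.3,-0.6],[0,0,0]],[[0,0,0],[0,0,0]]]'
```

```text
time: 11.62
tool_pos: [578.2, -25.3, 196.7]
tcp_rot: [-3.076, -0.294, 2.738]
contact_force: [-1.1, -0.4, -1.3]
grip_width: 31.3
time: 11.88
tool_pos: [581.3, -25.8, 196.4]
tcp_rot: [-3.077, -0.293, 2.738]
contact_force: [0.1, 0.3, -0.5]
grip_width: 31.2
time: 12.12
tool_pos: [583.2, -26.1, 196.2]
tcp_rot: [-3.077, -0.292, 2.738]
contact_force: [0.7, -0.6, -1.2]
grip_width: 31.7
time: 12.38
tool_pos: [584.8, -26.4, 195.7]
tcp_rot: [-3.076, -0.293, 2.738]
contact_force: [-1.4, -0.8, 1.4]
grip_width: 31.7
```

```bash
python3 -m handwheel '[[[1.9,-0.3,-0.6],[0,0,0]],[[0,0,0],[0,0,0]]]';python3 -m handwheel '[[[1.9,-0.3,-0.6],[0,0,0]],[[0,0,0],[0,0,0]]]';python3 -m handwheel '[[[1.9,-0.3,-0.6],[0,0,0]],[[0,0,0],[0,0,0]]]'
```

```text
time: 12.62
tool_pos: [586.2, -26.7, 195.3]
tcp_rot: [-3.076, -0.294, 2.738]
contact_force: [-5.7, 0.7, 3.4]
grip_width: 31.2
time: 12.88
tool_pos: [588.2, -27.1, 194.8]
tcp_rot: [-3.076, -0.294, 2.738]
contact_force: [-5.8, -0.0, 4.8]
grip_width: 31.0
time: 13.12
tool_pos: [590.2, -27.6, 194.2]
tcp_rot: [-3.076, -0.293, 2.738]
contact_force: [-5.2, -1.6, 4.2]
grip_width: 31.3
```

```bash
python3 -m handwheel '[[[-3.6,0.6,1.1],[0,0,0]],[[0,0,0],[0,0,0]]]';python3 -m handwheel '[[[0.4,2,0],[0,0,0]],[[0,0,0],[0,0,0]]]';python3 -m handwheel '[[[0.4,2,0],[0,0,0]],[[0,0,0],[0,0,0]]]';python3 -m handwheel '[[[0.4,2,0],[0,0,0]],[[0,0,0],[0,0,0]]]'
```

```text
time: 13.38
tool_pos: [587.6, -26.6, 194.9]
tcp_rot: [-3.078, -0.29, 2.739]
contact_force: [0.5, 0.0, -0.4]
grip_width: 31.3
time: 13.62
tool_pos: [587.8, -24.5, 194.8]
tcp_rot: [-3.077, -0.292, 2.739]
contact_force: [-0.4, -0.5, -0.7]
grip_width: 31.4
time: 13.88
tool_pos: [587.9, -23.3, 195.0]
tcp_rot: [-3.075, -0.292, 2.738]
contact_force: [-1.2, -3.9, -0.1]
grip_width: 31.8
time: 14.12
tool_pos: [588.1, -22.4, 195.0]
tcp_rot: [-3.073, -0.291, 2.737]
contact_force: [-1.6, -7.2, 0.7]
grip_width: 31.4
```

Cheek found at exactly the estimated seat y. I'll back off a little, press down lightly, then release.

```bash
python3 -m handwheel '[[[-0.4,-2.5,0],[0,0,0]],[[-0.6,0.1,-1.9],[0,0,0]],[[0,0,0],[0,0,0]]]'; python3 -m handwheel '[[[-0.6,0.1,-1.9],[0,0,0]],[[0,0,0],[0,0,0]]]'
```

```text
time: 14.5
tool_pos: [587.5, -23.3, 193.4]
tcp_rot: [-3.077, -0.291, 2.738]
contact_force: [1.4, -3.7, 2.6]
grip_width: 31.6
time: 14.75
tool_pos: [587.8, -23.3, 193.1]
tcp_rot: [-3.077, -0.288, 2.739]
contact_force: [1.9, -4.4, 10.4]
grip_width: 31.4
```

```bash
python3 -m handwheel '[[[-0.2,-1,0],[0,0,0]],[[0.5,-0.1,1.5],[0,0,0]]]'; python3 -m handwheel '[[[0,0,0],[0,0,0]],[[0,0,0],[0,0,0]],[[0,0,0],[0,0,0]],[[0,0,0],[0,0,0]],[[0,0,0],[0,0,0]],[[0,0,0],[0,0,0]]]' 0; python3 -m handwheel '[[[4.4,-0.8,14.3],[0,0,0]],[[7.3,-1.3,23.9],[0,0,0]],[[8.7,-1.6,28.7],[0,0,0]],[[0,0,0],[0,0,0]]]'
```

```text
time: 15.0
tool_pos: [587.4, -23.8, 193.4]
tcp_rot: [-3.078, -0.291, 2.739]
contact_force: [-0.3, -1.8, 0.7]
grip_width: 31.6
time: 15.75
tool_pos: [587.1, -24.1, 192.6]
tcp_rot: [-3.077, -0.292, 2.738]
contact_force: [-0.9, -0.2, -0.7]
grip_width: 86.8
time: 16.25
tool_pos: [608.6, -28.1, 261.5]
tcp_rot: [-3.078, -0.287, 2.739]
contact_force: [0.2, 0.6, -0.4]
grip_width: 92.0
```

```bash
python3 -m handwheel '[[[-18,-21,2],[-0.011,-0.058,0]],[[-18,-21,0],[-0.011,-0.058,0]],[[-18,-21,-3],[-0.011,-0.058,0]],[[-18,-21,-7],[-0.011,-0.058,0]],[[-17,-21,-8],[-0.011,-0.058,0]],[[0,0,0],[0,0,0]]]'
python3 - <<'E'
from h import *
from scipy.spatial.transform import Rotation as Ro
np.set_printoptions(precision=3,suppress=True)
s=snap('side','s5');t=snap('top','t5')
A=cv2.resize(s['img'][120:240,250:340,::-1],(412,550),interpolation=2);B=cv2.resize(t['img'][110:230,340:430,::-1],(388,550),interpolation=2)
cv2.imwrite('pics/c5.png',np.hstack([A,B]))
o=get_obs();R=Ro.from_euler('xyz',o['tcp_rot']).as_matrix();print(o['tool_pos'],R[:,2],R[:,1],o['joint_positions'],o['contact_force'],o['moment'])
P=np.array([531,-14,27])+190*np.array([.291,-.053,.955]);print('expected top',P,proj(s,P),proj(t,P))
for n in('stamp_top','stamp','knob_grip','knob_end'):
  print(n,[[ (round(r['score'],2),w(c,r['xyz'])) for r in spot_in(n,k)[:1]] for k,c in(('top',t),('side',s))])
E
```

```text
time: 17.0
tool_pos: [516.1, -133.3, 242.5]
tcp_rot: [-3.139, -0.006, 2.745]
contact_force: [-0.4, 0.9, 0.1]
grip_width: 92.1
[ 518.307 -132.609  243.308] [-0.005 -0.    -1.   ] [ 0.384  0.923 -0.002] [-0.393  0.367  1.502 -0.002  1.277 -1.568] [ 1.346  0.541 -0.735] [ 0.012 -0.069 -0.04 ]
expected top [586.29 -24.07 208.45] [283.416 163.657] [383.455 152.843]
stamp_top [[(0.74, array([569.452, -18.98 , 167.046]))], [(0.54, array([576.76 , -12.188, 165.194]))]]
stamp [[(0.93, array([570.457, -15.602, 163.453]))], [(0.78, array([570.676,  -9.637, 169.503]))]]
knob_grip [[(0.52, array([ 510.212, -124.517,  124.871]))], [(0.55, array([ 521.043, -125.119,  113.856]))]]
knob_end [[(0.45, array([ 514.132, -124.74 ,  124.664]))], [(0.68, array([ 522.432, -121.742,  111.669]))]]
```

View pics/c5.png

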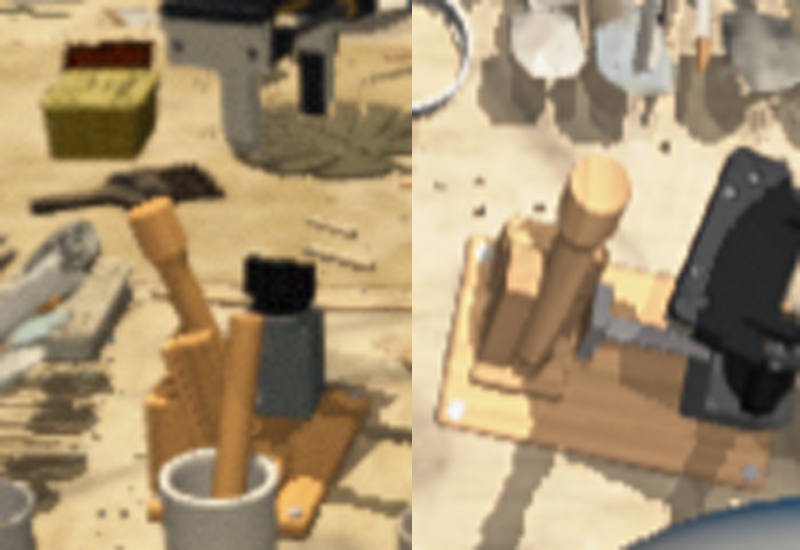

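The stick stands in the cradle against the cheek and back board; its top at side px (283,165) matches the prediction. Next I'll descend on the knob.

```bash
python3 -m handwheel '[[[0.3,-0.3,-20],[0,0,0]],[[0.3,-0.3,-30],[0,0,0]],[[0.3,-0.3,-30],[0,0,0]],[[0,0,-20],[0,0,0]],[[0,0,0],[0,0,0]]]'
python3 -m handwheel '[[[0,0,-9],[0,0,0]],[[0,0,-9],[0,0,0]],[[0,0,0],[0,0,0]]]'
python3 -m handwheel '[[[0,0,0],[0,0,0]],[[0,0,0],[0,0,0]],[[0,0,0],[0,0,0]],[[0,0,0],[0,0,0]],[[0,0,0],[0,0,0]],[[0,0,0],[0,0,0]],[[0,0,0],[0,0,0]],[[0,0,0],[0,0,0]],[[0,0,0],[0,0,0]],[[0,0,0],[0,0,0]]]' 1
python3 -c "
from h import *
print(get_obs())"
```

```text
time: 18.12
tool_pos: [518.6, -133.3, 142.2]
tcp_rot: [-3.139, -0.007, 2.748]
contact_force: [-0.1, -0.7, -0.8]
grip_width: 92.3
time: 18.5
tool_pos: [519.1, -133.6, 125.1]
tcp_rot: [-3.139, -0.004, 2.748]
contact_force: [0.2, -0.4, 0.0]
grip_width: 91.7
time: 19.75
tool_pos: [520.3, -132.3, 125.6]
tcp_rot: [3.141, -0.002, 2.748]
contact_force: [5.4, 6.6, -0.8]
grip_width: 13.9
{'time': 19.75, 'joint_positions': array([-3.91911693e-01,  4.94048201e-01,  1.65670292e+00,  3.01135915e-04,
        9.93104694e-01, -1.56885031e+00]), 'dq': array([-6.14295253e-05, -7.23084495e-04, -1.78393867e-03, -1.42019667e-03,
       -2.42647076e-03,  1.41831949e-04]), 'tau': array([ -4.09397542, -47.1377635 , -19.75942433,  -2.02864945,
         0.59058772,   0.06530223]), 'tool_pos': array([ 520.33443054, -132.30108692,  125.57640092]), 'tcp_rot': array([ 3.14134516e+00, -2.26366409e-03,  2.74757049e+00]), 'contact_force': array([ 5.37262478,  6.62241651, -0.8197345 ]), 'moment': array([ 1.16553799, -0.7586434 ,  0.07186368]), 'grip_width': 13.881607520142751}
```

```bash
python3 -m handwheel '[[[1.2,1.6,0],[0,0,0]],[[0,0,0],[0,0,-0.06]],[[0,0,0],[0,0,-0.06]],[[0,0,0],[0,0,-0.06]],[[0,0,0],[0,0,0]]]'
cat > st.py <<'E'
from h import *
o=get_obs();np.set_printoptions(precision=3,suppress=True);print(o['time'],o['tool_pos'],'yaw',o['tcp_rot'],'F',o['contact_force'],'M',o['moment'],'j6',o['joint_positions'][5],o['grip_width'])
E
python3 st.py; python3 -m handwheel '[[[0,0,0],[0,0,-0.06]],[[0,0,0],[0,0,-0.06]],[[0,0,0],[0,0,0]]]'; python3 st.py
```

```text
time: 20.38
tool_pos: [520.5, -132.2, 125.6]
tcp_rot: [-3.139, -0.003, 2.568]
contact_force: [1.2, 1.4, -0.9]
grip_width: 13.8
20.375 [ 520.534 -132.158  125.573] yaw [-3.139 -0.003  2.568] F [ 1.172  1.395 -0.915] M [ 0.108 -0.05   0.013] j6 -1.3863116608798165 13.820702243114184
time: 20.75
tool_pos: [520.5, -132.1, 125.5]
tcp_rot: [-3.139, -0.003, 2.449]
contact_force: [-0.5, 0.4, 1.5]
grip_width: 13.5
20.75 [ 520.513 -132.148  125.531] yaw [-3.139 -0.003  2.449] F [-0.495  0.407  1.518] M [ 0.069  0.017 -0.041] j6 -1.2678843631692598 13.48862636991641
```

```bash
for k in 1; do python3 -m handwheel '[[[0,0,0],[0,0,-0.05]],[[0,0,0],[0,0,-0.05]]]' >/dev/null; python3 st.py; python3 -m handwheel '[[[0,0,0],[0,0,-0.05]],[[0,0,0],[0,0,-0.05]]]'>/dev/null; python3 st.py; done
```

```text
21.0 [ 520.504 -132.161  125.539] yaw [-3.139 -0.003  2.348] F [0.27  0.911 0.301] M [0.061 0.084 0.042] j6 -1.1676637342545395 13.91042873816571
21.25 [ 520.523 -132.179  125.582] yaw [-3.139 -0.003  2.248] F [-0.22  -0.611  1.075] M [0.022 0.086 0.108] j6 -1.068144631792417 13.61651746619076
```

```bash
python3 -m handwheel '[[[0,0,0],[0,0,-0.04]],[[0,0,0],[0,0,-0.04]]]' >/dev/null; python3 st.py; python3 -m handwheel '[[[0,0,0],[0,0,-0.04]],[[0,0,0],[0,0,-0.04]]]'>/dev/null; python3 st.py
```

```text
21.5 [ 520.451 -132.204  125.558] yaw [-3.139 -0.003  2.169] F [-0.415  0.284  1.065] M [0.056 0.06  0.443] j6 -0.9893961324727253 13.978285059735704
21.75 [ 520.467 -132.208  125.549] yaw [-3.139 -0.003  2.09 ] F [0.847 0.286 0.01 ] M [0.014 0.084 0.418] j6 -0.9098287231000577 13.870887000509732
```

The torque jumped to 0.42–0.44 N m, so the clutch is slipping. A small extra turn follows, then release and retreat.

```bash
python3 -m handwheel '[[[0,0,0],[0,0,-0.04]],[[0,0,0],[0,0,-0.04]]]' >/dev/null; python3 st.py; python3 -m handwheel '[[[0,0,0],[0,0,0]],[[0,0,0],[0,0,0]],[[0,0,0],[0,0,0]],[[0,0,0],[0,0,0]],[[0,0,0],[0,0,0]],[[0,0,0],[0,0,0]],[[0,0,0],[0,0,0]],[[0,0,0],[0,0,0]]]' 0; python3 -m handwheel '[[[0,0,15],[0,0,0]],[[0,0,25],[0,0,0]],[[0,0,35],[0,0,0]],[[0,0,40],[0,0,0]],[[-40,-10,10],[0,0,0]],[[-40,-20,0],[0,0,0]],[[-40,-20,0],[0,0,0]],[[0,0,0],[0,0,0]]]'
python3 - <<'E'
from h import *
np.set_printoptions(precision=3,suppress=True)
s=snap('side','s6');t=snap('top','t6')
A=cv2.resize(s['img'][130:310,225:385,::-1],(400,450),interpolation=2);B=cv2.resize(t['img'][130:270,195:455,::-1],(400,215),interpolation=2);C=cv2.resize(t['img'][140:220,340:435,::-1],(400,337),interpolation=2)
cv2.imwrite('pics/c6.png',np.hstack([np.vstack([A,np.zeros((102,400,3),np.uint8)]),np.vstack([B,C])]))
for n in('stamp_top','stamp','slip_cup_0','slip_cup_1'):
  print(n,[[ (round(r['score'],2),w(c,r['xyz'])) for r in spot_in(n,k)[:2]] for k,c in(('top',t),('side',s))])
E
```

```text
22.0 [ 520.444 -132.212  125.55 ] yaw [-3.139 -0.003  2.009] F [-0.315  0.551  0.021] M [-0.025  0.13   0.399] j6 -0.8302139827662491 13.662098646525166
time: 23.0
tool_pos: [520.6, -132.1, 125.5]
tcp_rot: [-3.139, -0.003, 2.008]
contact_force: [-0.3, 0.8, -0.2]
grip_width: 89.0
time: 24.0
tool_pos: [398.9, -182.9, 251.9]
tcp_rot: [-3.14, -0.002, 2.005]
contact_force: [0.2, 0.0, 0.7]
grip_width: 91.8
stamp_top [[], [(0.66, array([576.487,  -6.83 , 169.29 ]))]]
stamp [[(0.84, array([567.085, -15.503, 160.684]))], []]
slip_cup_0 [[(0.81, array([392.04 , 227.861,  22.825])), (0.74, array([405.636, 106.441,  26.025]))], [(0.98, array([388.322, 240.017,  32.767])), (0.97, array([402.521, 124.805,  36.749]))]]
slip_cup_1 [[(0.81, array([392.04 , 227.861,  22.825])), (0.74, array([405.636, 106.441,  26.025]))], [(0.98, array([388.322, 240.017,  32.767])), (0.97, array([402.521, 124.805,  36.749]))]]
```

View pics/c6.png

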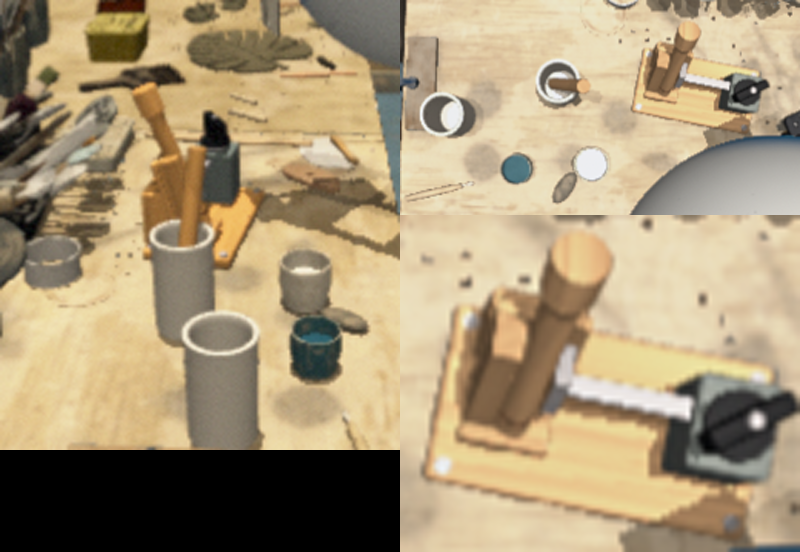

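The jaw pad is touching the stick. The bar is turned, the plain stick is still in its jar and the cups are unmoved.

```bash
python3 -c "
from plant import bot
print(bot.close_job())"
```

```text
the job is handed in; nothing more can be done
None
```

I pulled the stamp stick out by its head and stood it head up in the cradle, with its foot on the ledge and its shank against the back board and cheek. I then turned the knob clockwise about 0.74 rad in all and handed the job in at about 24 s.

**Knob slip:** the torque was 0.11 N m at 0.50 rad of turn and 0.44 N m at 0.58, then stayed at about 0.42 and 0.40. That puts the clutch slip at about 0.16–0.24 rad, or 9–14°. This is worked out from the torque and the turn; the slip itself was not measured.

**Last checks:**
- **Stick and jaw:** the final pictures show the jaw pad on the stick, which is still upright in the channel.
- **Plain stick and cups:** the plain stick is in its jar, and the cups are where they were to within about 5 mm, the networks' scatter.
- **Robot:** it was clear of everything and read no contact force.
- **Disagreements:** in the last two looks, some network detections of the stamp were missing or reported a visible surface rather than the end point. I relied on the pictures and contact forces instead.

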